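# Set the slope of the jig plate with its level

## Task

Give the tilting jig plate its working slope. First turn the clicking scale sleeve of its level to position 4 (the line with four dots); then push the black knob of the levelling foot down so that the foot stands firmly on its pad, and, still pushing, turn the knob until the bubble is centred between the two black rings of the vial. Finish while still gripping the knob and pressing it down, with the bubble resting in the centre, and leave the other things on the table where they are.

Things in the scene. Friction and masses are not known exactly. Their poses are not given: they have to be found in the camera images.
- jig_base: Fixed grey base of the tilting jig, 130 x 360 x 12 mm, long side along its own y, z up. Origin: on the table under the middle. In its frame the plate's hinge is at y = +150 mm, the sleeve at x 0, y +90, the vial's middle at x -28, y -25, the foot at x 0, y -140 mm. The height of the foot's pad differs a little from run to run, so the right knob angle must be found from the bubble.
- scale_sleeve (a joint): Angle of the scale sleeve in rad about the vertical, growing counterclockwise seen from above. It clicks into positions 0 to 6, 0.3 rad apart: position 4 reads 1.2. The black pointer line on its top points to the dial line of its position; line n has n dots; line 3 is on the jig's -x side. Range -0.04 to 1.84; the detent takes about 0.08 N m.
- sleeve_top (a point): Centre of the top face of the scale sleeve: a knurled upright steel cylinder, 40 mm in diameter, 34 mm high, on a round dial 94 mm wide. Grip it across its sides, fingertips at least 4 mm above the dial. Sinks a few mm as the plate rocks. The steel cheek of the vial holder is 48 mm from its axis and 10 mm higher than the dial.
- foot_knob (a joint): Angle of the foot's knob in rad, growing clockwise seen from above. Clockwise screws the foot down 1 mm per rad and so raises the plate's foot end. While the foot stands on its pad the knob keeps its height, and each rad clockwise moves the bubble some 18 mm towards the foot (-y). It needs 0.4 to 1.5 rad clockwise from its start. Range -0.5 to 3; friction 0.06 N m.
- knob_top (a point): Centre of the top of the black ribbed knob of the levelling foot: 40 mm in diameter, 30 mm high, upright, its lower side about 19 mm above the plate. Grip it across its sides. Pressed down until the foot stands on its pad it is about 8 mm lower than at the start. A push of 8 to 20 N on the knob is right.
- bubble_mid (a point): Top middle of the white bubble, 22 mm long, in the green vial, a glass tube 16 mm thick and 114 mm long along the jig's y. The bubble goes to the higher end, moves up to 40 mm either way, and takes about 2 s to settle. Pushing 10 N harder on the knob shifts it some 3 mm away from the foot, as the pad gives a little.
- vial_mid (a point): Fixed point of the plate over the middle of the vial, about 70 mm above the table, midway between the two black rings (34 mm apart). The bubble is centred when bubble_mid has y = 0 in this frame. y runs along the vial like the jig's y, away from the foot, towards the sleeve. A centred bubble has 6 mm of glass between each end and a ring.
- foot_pad: Round dark steel pad, 30 mm wide, on the base under the foot, its top about 19 mm above the table (the origin).
- foot_screw: Steel screw of the levelling foot, 10 mm thick, origin at its tip, which presses on foot_pad; carries the knob.
- tape_measure: Bystander: yellow tape measure 36 x 89 x 67 mm, loose, near side of the table. Origin centre of the underside.
- carpenter_pencil: Bystander: red pencil 178 mm long, loose, near side of the table.
- guide_bearing: Bystander: steel bearing 62 mm in diameter, 16 mm high, loose, near side of the table.
- spacer_ring_3: Bystander: steel ring 60 mm in diameter, 30 mm high, loose, to the right of the jig.
- jig_plate: Aluminium plate, 100 x 325 x 12 mm, its top 48 mm above the table, hinged to the base at its +y end about the x axis (origin on the hinge, 42 mm above the table). A spring holds its foot end up against a stop, the foot some 8 mm clear of its pad; about 5 N down on the knob overcomes the spring, and any more bears on the pad.

How it is judged:
On the way:
1. the scale sleeve has clicked into position 4 (value of joint scale_sleeve between 1.1 and 1.3 rad), for 0.2 s.
At the end, for the whole second after the job is handed in: The sleeve stands at position 4 (within 0.1 rad), the fingers still hold the knob, the foot presses on its pad with more than 2 N, and the bubble stays within 5 mm of the middle of the vial, through the last second (all of step 1 and contact force between foot_screw and foot_pad above 2 N and contact force between the fingers and foot_screw above 2 N and y of bubble_mid in the frame of vial_mid between -0.005 and 0.005 m); the arm keeps its last pose, push and grip.
It fails at once if a bystander is shoved more than 30 mm (distance of any of tape_measure, carpenter_pencil, guide_bearing, spacer_ring_3 from where it was at the start of the episode above 0.03 m).
It also fails if it takes over 58 s, if anything falls off the work surface, if the arm or the gripper's body presses on something with over 40 N, if the wrist force passes 120 N, or if a joint passes its speed limit or range.

## Robot

A 6-joint arm with a two-finger parallel gripper is mounted at the origin on a cart in front of the work surface, level with it; the furniture and walls round the work are solid. World frame = base frame: x ahead of the robot, y to its left, z up, the work surface at z = 0. Lengths are in m, angles in rad, forces in N, time in s.
With the tool pointing down it reaches from about 0.4 to 0.825 m from the base axis. Payload 7 kg.
Tool frame: the origin (TCP) lies midway between the tips of the shut fingers; the grasp point (between the pads) lies 19 mm behind it; z points along the fingers, y is the line along which they close (so a half turn about z gives the same grasp; the last joint's range is limited). The gripper opens to 85 mm and grips with 20 to 120 N. Pads are 22 mm wide; open, the fingers measure 114 mm over their backs; the gripper's body (76 mm by 85 mm) begins 54 mm behind the grasp point. The pads swing forward as they close: fully open they stand 13 mm farther back than shut.
Start: joints at [1.608, 0.359, 0.012, 0, -1.224, -0.288], TCP at [0.168, 0.654, 0.231] pointing down, gripper open.
Joint ranges: [-3.07, 3.07], [-1.43, 2.12], [-1.02, 1.25], [-3.03, 1.67], [-3.05, -0], [-3.03, 3.03]. Speed limits (rad/s): [2.39, 2.39, 3.01, 3.14, 3.14, 3.14].

## Interface

Orientations are given as a rotation vector (axis times angle).
In Python, from workcell import robot gives the robot as it stands.
- The arm moves only by the tool apply_moves, never from a script. Its argument "targets" is a list of rows, each an object with "travel": the shift along the tool's x, y, z each as a share of 25 mm, from -1 to 1, a list of three; "rot": the turn, a rotation vector about the tool's x, y, z each as a share of pi rad, from -1 to 1, a list of three. In form: [{"travel": [x, y, z], "rot": [wx, wy, wz]}, ...]. A call has 1 to 10 rows; each row shifts and turns the commanded pose from where the row before left it, along the tool's axes as they then stand; what a row does not reach is not made up. A row lasts 1/10 s, in which the tool goes at most 50 mm and 8.59 degrees, less where a joint would pass 70% of its speed; a pose out of reach is approached as far as the arm can. A call with a number of a shift or a turn outside -1 to 1 is refused whole. A call with a gripper value outside its range is refused whole. "grip" is the finger opening in mm, from 0 to 85.4, set as the call begins (left out, the last holds). The fingers move at their own pace and stop on an object; "force" is the grip in N (left out, the last holds). Time passes only in rows, so rows that do not move let the fingers close. It gives the time, the measured TCP pose, the force, the opening and the grip force at its end, in the units of the state.
- robot.sense(): the state, without advancing time (a new reading comes with each control period).
- robot.grab_frame(name): name is "scene" or "top"; returns (picture, depth): 384x512x3 uint8, red, green, blue; 384x512 float32, m along the optical axis (not along the pixel's ray), 0 where there is no reading.
- robot.camera_info(name): a dict with "fx", "fy", "cx", "cy" (pixels), "xyz" and "orientation" of the camera in the world. Camera axes: x right, y up, looking along -z (the intrinsics and any distortion apply to the point x, -y, -z); pixel columns grow to the right and rows downward; lengths in m; the calibration is good to about 2 mm. A picture is of the moment at which its call begins. camera_info takes no time and is no camera call.
- robot.finish_job(): hands the job in; it is judged then, once.
The state is a dict: "time_s": time; "joint_pos": joint angles; "joint_vel": joint speeds; "tau": joint torques, N m; "tool_pos": TCP position; "tcp_rot": TCP orientation; "force": force on the tool from outside, world axes, zero at the start; "torque": the same for the moment, N m; "grip_width": finger opening in m; "grip_force": force on a finger pad.
Only numpy, scipy, OpenCV 4.12 (cv2) and the standard library are available. Lean on these libraries where they do the work, as an engineer would, in place of code of your own. Each camera call takes 0.05 s, during which the arm holds its last target. There are 200 camera calls.

## Working session

There is one attempt and no reset: what is moved stays moved. The work goes in short steps, Python scripts to look and compute and a tool call to move; the robot and the scene stay as the last step left them, time stands still between calls to the robot, and variables do not carry over. Pictures are saved under pics/ and viewed, at most 10 in all, crops included, and the job is handed in when it is done.

Besides the shell and the picture viewer there is one more tool, called by a JSON object that holds its "method" and its "body". apply_moves: Moves the arm, as the interface text tells. Its arguments: {"type":"object","properties":{"targets":{"type":"array"},"grip":{"type":"number"},"force":{"type":"number"}},"required":["targets"]}

```bash
mkdir -p pics; cat > h.py <<'E'
import numpy as np, cv2
from workcell import robot
from scipy.spatial.transform import Rotation as R
def rot(i):
    o=np.array(i["orientation"],float)
    return o if o.shape==(3,3) else (R.from_rotvec(o).as_matrix() if o.size==3 else R.from_quat(o).as_matrix())
def ray(n,u,v):
    i=robot.camera_info(n); d=np.array([(u-i["cx"])/i["fx"],-(v-i["cy"])/i["fy"],-1.])
    return np.array(i["xyz"]),rot(i)@d
def onplane(n,u,v,z):
    o,d=ray(n,u,v); return o+d*(z-o[2])/d[2]
def bydepth(n,u,v,dep):
    o,d=ray(n,u,v); return o+d*dep
def pix(n,p):
    i=robot.camera_info(n); q=rot(i).T@(np.array(p)-i["xyz"]); return i["cx"]+i["fx"]*q[0]/-q[2], i["cy"]-i["fy"]*q[1]/-q[2]
def grab(n,f):
    im,d=robot.grab_frame(n); cv2.imwrite(f"pics/{f}.png",im[...,::-1]); np.save(f"{f}.npy",d); return im,d
E
python3 - <<'E'
from h import *
for n in("scene","top"):
    print(robot.camera_info(n)); grab(n,n+"0")
print(robot.sense())
a=[cv2.imread(f"pics/{n}0.png") for n in("scene","top")]
E
```

```text
{'fx': 421.5303686494838, 'fy': 421.5303686494838, 'cx': 266.1599207128716, 'cy': 185.47125241058004, 'xyz': array([-0.10708325, -0.66527306,  1.01218811]), 'orientation': array([ 0.73402564, -0.32085022, -0.76428652])}
{'fx': 420.61307854726664, 'fy': 420.61307854726664, 'cx': 252.06004284363124, 'cy': 191.46215095473616, 'xyz': array([ 0.41060928, -0.04346134,  1.27527113]), 'orientation': array([ 0.07973422, -0.08884805, -1.59452665])}
{'time_s': 0.1, 'joint_pos': array([ 1.60813593e+00,  3.59294039e-01,  1.11591379e-02, -3.16882944e-04,
       -1.22408213e+00, -2.88115290e-01]), 'joint_vel': array([ 0.00135843, -0.00063839,  0.00152205,  0.00070939, -0.0005712 ,
        0.00092352]), 'tau': array([-1.46397655e-03, -5.84766555e+01,  2.94110370e+01,  6.95456296e+00,
       -3.19065985e-03,  1.06117108e-05]), 'tool_pos': array([0.16741066, 0.65347358, 0.23047335]), 'tcp_rot': array([ 3.11546875e+00, -3.92872845e-01, -1.00242305e-04]), 'force': array([ 0.75695553, -0.31738766,  0.14329863]), 'torque': array([ 0.01074444, -0.04914647, -0.00912339]), 'grip_force': 0.0, 'grip_width': 0.08557398525089659}
```

View pics/scene0.png

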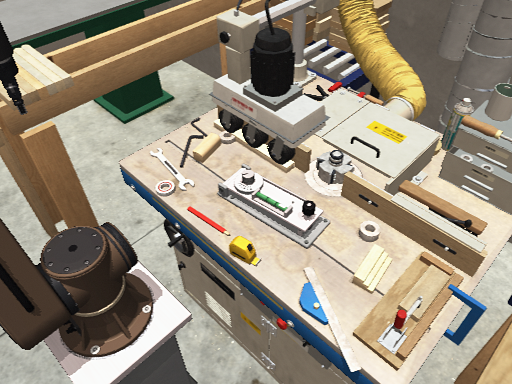

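View pics/top0.png

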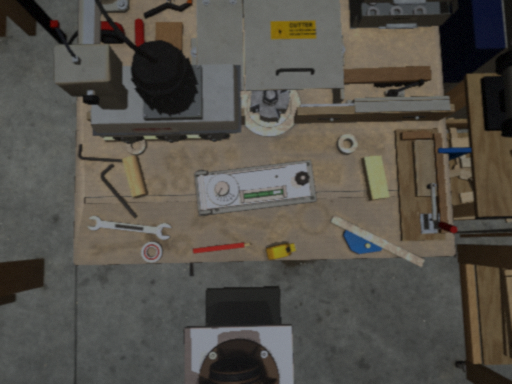

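The scene view shows the sleeve near (248,177), the knob near (308,207) and the vial between them. In the top view the sleeve is at (222,188) and the knob at (302,178). Next I'll enlarge both and measure.

```bash
python3 - <<'E'
from h import *
s=cv2.imread("pics/scene0.png")[150:250,210:340]; t=cv2.imread("pics/top0.png")[150:220,185:325]
s=cv2.resize(s,(390,300),interpolation=cv2.INTER_CUBIC); 
S=cv2.resize(cv2.imread("pics/scene0.png")[155:245,213:333],(400*2,600),interpolation=cv2.INTER_CUBIC)
T=cv2.resize(cv2.imread("pics/top0.png")[155:215,190:320],(780,360),interpolation=cv2.INTER_CUBIC)
cv2.imwrite("pics/s1.png",S);cv2.imwrite("pics/t1.png",cv2.convertScaleAbs(T,alpha=1.6))
# masks
for n,box in(("scene",(213,155,333,245)),("top",(190,155,320,215))):
    im=cv2.imread(f"pics/{n}0.png"); d=np.load(f"{n}0.npy"); h=cv2.cvtColor(im,cv2.COLOR_BGR2HSV)
    x0,y0,x1,y1=box
    for nm,m in(("black",im.max(2)<(60 if n=="scene" else 45)),("green",(h[...,0]>40)&(h[...,0]<85)&(h[...,1]>90))):
        mm=np.zeros(im.shape[:2],np.uint8); mm[y0:y1,x0:x1]=m[y0:y1,x0:x1]
        k,l,st,c=cv2.connectedComponentsWithStats(mm)
        for i in range(1,k):
            if st[i,4]>15:
                u,v=c[i]; dep=np.median(d[l==i]); print(n,nm,st[i],c[i].round(1),dep.round(4),bydepth(n,u,v,dep).round(4))
for n,u,v in(("scene",248,175),("scene",308,204),("top",222,188),("top",302,178)):
    d=np.load(f"{n}0.npy"); print(n,u,v,bydepth(n,u,v,d[v,u]).round(4))
E
```

```text
scene black [270 155  24   9 128] [282.  158.4] 1.4292 [0.7091 0.0307 0.0616]
scene black [317 160   5  10  19] [318.3 163.8] 1.4387 [ 0.7904 -0.0636  0.0429]
scene black [330 174   3  10  19] [331.4 179.1] 1.3964 [ 0.768  -0.1376  0.0361]
scene black [250 176   4   7  16] [251.9 179.3] 1.3232 [0.5497 0.0149 0.0852]
scene black [302 201  13  15 145] [308.2 208.2] 1.2168 [ 0.5663 -0.1985  0.1021]
scene green [256 192  31  19 135] [269.5 200.6] 1.2772 [ 0.5308 -0.0791  0.0725]
top black [296 173  12  12  65] [301.2 178. ] 1.1792 [ 0.5703 -0.1905  0.1075]
top green [259 192  10   4  26] [263.2 193.4] 1.2071 [ 0.533  -0.0839  0.0747]
scene 248 175 [0.5451 0.0273 0.0989]
scene 308 204 [ 0.5726 -0.1918  0.11  ]
top 222 188 [0.5488 0.0324 0.0988]
top 302 178 [ 0.5702 -0.1926  0.1086]
```

View pics/s1.png

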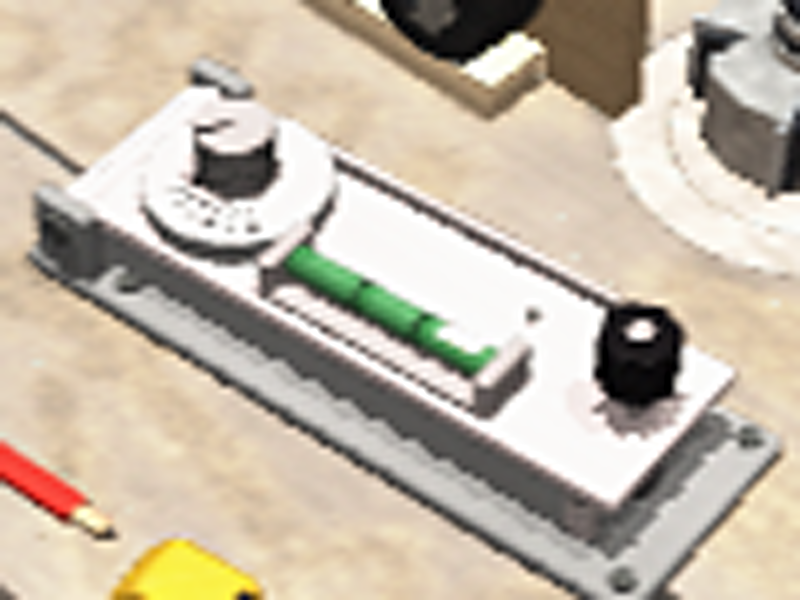

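View pics/t1.png

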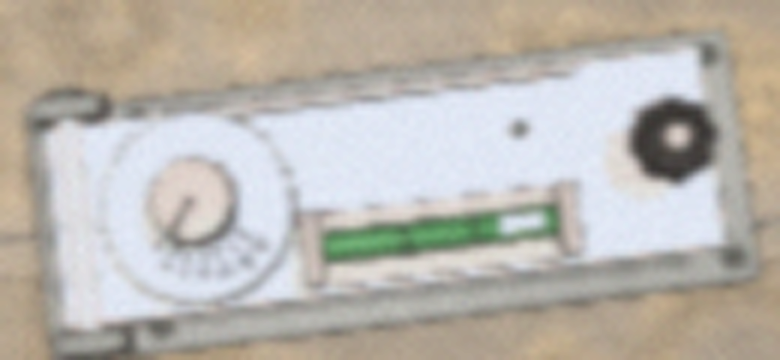

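The enlarged views show the sleeve's top centre at scene (248.2,174.5) and top (221.7,188), with its pointer near line 1. The knob top is at scene (309,204.2) and top (302.7,177.5). The bubble sits at the foot end of the vial.

```bash
cat >> h.py <<'E'
def tri(us,ut):
    A=np.zeros((3,3));b=np.zeros(3);L=[]
    for n,u in(("scene",us),("top",ut)):
        o,d=ray(n,*u); d/=np.linalg.norm(d); P=np.eye(3)-np.outer(d,d); A+=P;b+=P@o; L.append((o,P))
    p=np.linalg.solve(A,b); return p.round(4),[round(float(np.linalg.norm(P@(p-o))),4) for o,P in L]
E
python3 - <<'E'
from h import *
print(tri((248.2,174.5),(221.7,188)),tri((309,204.2),(302.7,177.5)))
# cross check by depth: points on tops
pts=[]
for n in("scene","top"):
    d=np.load(n+"0.npy"); v,u=np.mgrid[0:384,0:512]; i=robot.camera_info(n)
    q=np.stack([(u-i["cx"])/i["fx"]*d,-(v-i["cy"])/i["fy"]*d,-d],-1)@rot(i).T+i["xyz"]; q=q[d>0]
    for nm,c in(("sl",(.548,.03)),("kn",(.571,-.192))):
        m=(np.hypot(q[:,0]-c[0],q[:,1]-c[1])<.03); z=q[m]; top=z[z[:,2]>np.percentile(z[:,2],95)-.006]
        print(n,nm,len(top),np.median(top,0).round(4),((top.max(0)+top.min(0))/2).round(4), np.percentile(z[:,2],[5,50]).round(3))
    m=(q[:,2]>.15)&(q[:,0]>.35)&(abs(q[:,1])<.7)&(q[:,2]<.7)
    for y in np.arange(-.4,.7,.1):
        w=q[m&(abs(q[:,1]-y)<.05)]
        if len(w): j=w[:,0].argmin(); print(n,round(y,1),w[j].round(3))
a=[onplane("top",190+x/6,155+y/6,.098) for x,y in((190,198),(172,235))]
d=a[1]-a[0]; print("pointer ang",np.arctan2(d[1],d[0]))
E
```

```text
(array([0.5501, 0.033 , 0.0937]), [0.0009, 0.0009]) (array([ 0.5717, -0.1948,  0.112 ]), [0.0009, 0.0009])
scene sl 84 [0.5506 0.0309 0.0979] [0.55   0.0316 0.099 ] [0.062 0.08 ]
scene kn 100 [ 0.5714 -0.1958  0.1087] [ 0.5722 -0.1949  0.1087] [0.011 0.058]
scene -0.4 [ 1.059 -0.397  0.163]
scene -0.3 [ 1.209 -0.316  0.177]
scene -0.2 [ 0.862 -0.167  0.155]
scene -0.1 [ 0.865 -0.133  0.155]
scene -0.0 [0.69  0.044 0.173]
scene 0.1 [0.69  0.102 0.175]
scene 0.2 [0.691 0.241 0.173]
scene 0.3 [0.691 0.287 0.172]
scene 0.4 [0.694 0.356 0.15 ]
top sl 141 [0.5493 0.0326 0.0975] [0.5489 0.0338 0.0983] [0.061 0.081]
top kn 129 [ 0.5707 -0.1955  0.1084] [ 0.5716 -0.1944  0.1091] [0.052 0.059]
top -0.4 [ 1.061 -0.447  0.161]
top -0.2 [ 0.862 -0.204  0.156]
top -0.1 [ 0.863 -0.134  0.156]
top -0.0 [ 0.69  -0.021  0.172]
top 0.1 [0.69  0.113 0.173]
top 0.2 [0.69  0.244 0.174]
top 0.3 [0.69  0.332 0.172]
top 0.4 [0.691 0.364 0.172]
pointer ang 2.6722695598755015
```

{"method": "apply_moves", "body": {"targets": [{"travel": [0.5, 0.5, 0], "rot": [0, 0, 0]}, {"travel": [1, 0.96, 0], "rot": [0, 0, 0]}, {"travel": [1, 0.96, 0], "rot": [0, 0, 0]}, {"travel": [1, 0.96, 0], "rot": [0, 0, 0]}, {"travel": [1, 0.96, 0], "rot": [0, 0, 0]}, {"travel": [1, 0.96, 0], "rot": [0, 0, 0]}, {"travel": [1, 0.96, 0], "rot": [0, 0, 0]}, {"travel": [1, 0.96, 0], "rot": [0, 0, 0]}, {"travel": [1, 0.96, 0], "rot": [0, 0, 0]}, {"travel": [1, 0.96, 0], "rot": [0, 0, 0]}], "grip": 60, "force": 40}}

```text
time_s: 1.1
tool_pos: [0.3413, 0.3714, 0.2313]
tcp_rot: [-3.117, 0.393, 0.0]
force: [1.3, 0.8, 0.4]
grip_width: 0.0599
grip_force: 0.0
```

{"method": "apply_moves", "body": {"targets": [{"travel": [1, 0.97, 0], "rot": [0, 0, 0]}, {"travel": [1, 0.97, 0], "rot": [0, 0, 0]}, {"travel": [1, 0.97, 0], "rot": [0, 0, 0]}, {"travel": [1, 0.97, 0], "rot": [0, 0, 0]}, {"travel": [1, 0.97, 0], "rot": [0, 0, 0]}, {"travel": [1, 0.97, 0], "rot": [0, 0, 0]}, {"travel": [1, 0.97, 0], "rot": [0, 0, 0]}, {"travel": [1, 0.97, 0], "rot": [0, 0, 0]}, {"travel": [1, 0.97, 0], "rot": [0, 0, 0]}, {"travel": [0, 0, 0], "rot": [0, 0, 0]}]}}

```text
time_s: 2.1
tool_pos: [0.5053, 0.1029, 0.2309]
tcp_rot: [3.115, -0.398, -0.001]
force: [-1.0, -0.5, 0.4]
grip_width: 0.0602
grip_force: 0.0
```

{"method": "apply_moves", "body": {"targets": [{"travel": [0.8, 0.76, 0], "rot": [0, 0, 0]}, {"travel": [0.8, 0.76, 0], "rot": [0, 0, 0]}, {"travel": [0.8, 0.77, 0], "rot": [0, 0, 0]}, {"travel": [0, 0, 1], "rot": [0, 0, 0]}, {"travel": [0, 0, 1], "rot": [0, 0, 0]}, {"travel": [0, 0, 1], "rot": [0, 0, 0]}, {"travel": [0, 0, 1], "rot": [0, 0, 0]}, {"travel": [0, 0, 0.6], "rot": [0, 0, 0]}, {"travel": [0, 0, 0], "rot": [0, 0, 0]}, {"travel": [0, 0, 0], "rot": [0, 0, 0]}]}}

```text
time_s: 3.1
tool_pos: [0.5485, 0.0359, 0.1167]
tcp_rot: [3.117, -0.393, -0.0]
force: [-0.1, 0.8, 0.6]
grip_width: 0.06
grip_force: 0.0
```

{"method": "apply_moves", "body": {"targets": [{"travel": [0.07, 0.12, 0], "rot": [0, 0, 0]}, {"travel": [0, 0, 0.5], "rot": [0, 0, 0]}, {"travel": [0, 0, 0.5], "rot": [0, 0, 0]}, {"travel": [0, 0, 0.5], "rot": [0, 0, 0]}, {"travel": [0, 0, 0.3], "rot": [0, 0, 0]}, {"travel": [0, 0, 0.2], "rot": [0, 0, 0]}, {"travel": [0, 0, 0], "rot": [0, 0, 0]}, {"travel": [0, 0, 0], "rot": [0, 0, 0]}]}}

```text
time_s: 3.9
tool_pos: [0.5497, 0.0326, 0.0663]
tcp_rot: [3.117, -0.393, 0.0]
force: [0.9, -0.4, 0.4]
grip_width: 0.0601
grip_force: 0.0
```

{"method": "apply_moves", "body": {"targets": [{"travel": [0, 0, 0], "rot": [0, 0, 0]}, {"travel": [0, 0, 0], "rot": [0, 0, 0]}, {"travel": [0, 0, 0], "rot": [0, 0, 0]}, {"travel": [0, 0, 0], "rot": [0, 0, 0]}, {"travel": [0, 0, 0], "rot": [0, 0, 0]}, {"travel": [0, 0, 0], "rot": [0, 0, 0]}], "grip": 30, "force": 40}}

```text
time_s: 4.5
tool_pos: [0.5509, 0.0344, 0.0676]
tcp_rot: [-3.114, 0.391, -0.005]
force: [-1.6, 9.2, 4.6]
grip_width: 0.0378
grip_force: 42.5
```

{"method": "apply_moves", "body": {"targets": [{"travel": [0, -0.1, 0], "rot": [0, 0, 0]}, {"travel": [0, 0, 0], "rot": [0, 0, -0.029]}, {"travel": [0, 0, 0], "rot": [0, 0, -0.029]}, {"travel": [0, 0, 0], "rot": [0, 0, -0.029]}, {"travel": [0, 0, 0], "rot": [0, 0, -0.029]}, {"travel": [0, 0, 0], "rot": [0, 0, -0.029]}, {"travel": [0, 0, 0], "rot": [0, 0, -0.029]}, {"travel": [0, 0, 0], "rot": [0, 0, -0.029]}, {"travel": [0, 0, 0], "rot": [0, 0, -0.029]}, {"travel": [0, 0, 0], "rot": [0, 0, -0.029]}]}}

```text
time_s: 5.5
tool_pos: [0.5509, 0.0343, 0.0677]
tcp_rot: [3.012, 0.888, 0.002]
force: [0.1, -4.9, 6.8]
grip_width: 0.0379
grip_force: 42.7
```

{"method": "apply_moves", "body": {"targets": [{"travel": [0, 0, 0], "rot": [0, 0, -0.029]}, {"travel": [0, 0, 0], "rot": [0, 0, 0]}, {"travel": [0, 0, 0], "rot": [0, 0, 0]}]}}

```text
time_s: 5.8
tool_pos: [0.5509, 0.0343, 0.0677]
tcp_rot: [2.97, 1.019, 0.002]
force: [0.9, -5.0, 6.4]
grip_width: 0.0379
grip_force: 42.6
```

```bash
python3 - <<'E'
from h import *
s=robot.sense(); print(s["torque"],s["force"],s["joint_pos"])
E
```

```text
[-2.08270678  0.04918291  0.02423675] [ 0.85589973 -5.04128321  6.42933415] [ 0.41811915  0.32126605 -0.46748505  0.00207576 -0.78097596  1.81233356]
```

{"method": "apply_moves", "body": {"targets": [{"travel": [0, 0, 0], "rot": [0, 0, 0]}, {"travel": [0, 0, 0], "rot": [0, 0, 0]}, {"travel": [0, 0, 0], "rot": [0, 0, 0]}, {"travel": [0, 0, -0.5], "rot": [0, 0, 0]}, {"travel": [0, 0, -1], "rot": [0, 0, 0]}, {"travel": [0, 0, -1], "rot": [0, 0, 0]}, {"travel": [0, 0, -1], "rot": [0, 0, 0]}, {"travel": [0, 0, 0], "rot": [0, 0, 0]}], "grip": 60}}

```text
time_s: 6.6
tool_pos: [0.5524, 0.0357, 0.1584]
tcp_rot: [2.971, 1.02, 0.011]
force: [0.5, -0.0, 0.0]
grip_width: 0.0602
grip_force: 0.0
```

{"method": "apply_moves", "body": {"targets": [{"travel": [-0.6, 0.9, 0], "rot": [0, 0, 0]}, {"travel": [-0.64, 0.98, 0], "rot": [0, 0, 0]}, {"travel": [-0.64, 0.98, 0], "rot": [0, 0, 0]}, {"travel": [-0.64, 0.98, 0], "rot": [0, 0, 0]}, {"travel": [-0.64, 0.98, 0], "rot": [0, 0, 0]}, {"travel": [-0.64, 0.98, 0], "rot": [0, 0, 0]}, {"travel": [-0.64, 0.98, 0], "rot": [0, 0, 0]}, {"travel": [-0.64, 0.98, 0], "rot": [0, 0, 0]}, {"travel": [0, 0, 0], "rot": [0, 0, 0]}, {"travel": [0, 0, 0], "rot": [0, 0, 0]}]}}

```text
time_s: 7.6
tool_pos: [0.5685, -0.1966, 0.1537]
tcp_rot: [-2.972, -1.016, 0.001]
force: [-0.9, -0.1, 0.6]
grip_width: 0.0599
grip_force: 0.0
```

```bash
python3 - <<'E'
from h import *
a,_=grab("scene","scene2"); b,_=grab("top","top2")
S=cv2.resize(a[155:245,213:333],(600,450),interpolation=cv2.INTER_CUBIC); T=cv2.resize(b[165:210,195:245],(500,450),interpolation=cv2.INTER_CUBIC)
cv2.imwrite("pics/c2.png",cv2.resize(np.hstack([S,T]),(800,330))[...,::-1])
s=robot.sense(); print(s["tool_pos"],s["joint_pos"])
E
```

```text
[ 0.56870481 -0.19560323  0.15388798] [-6.78963447e-03  2.99323416e-01 -2.61115959e-01 -1.97794239e-04
 -1.01045169e+00  2.23806969e+00]
```

View pics/c2.png

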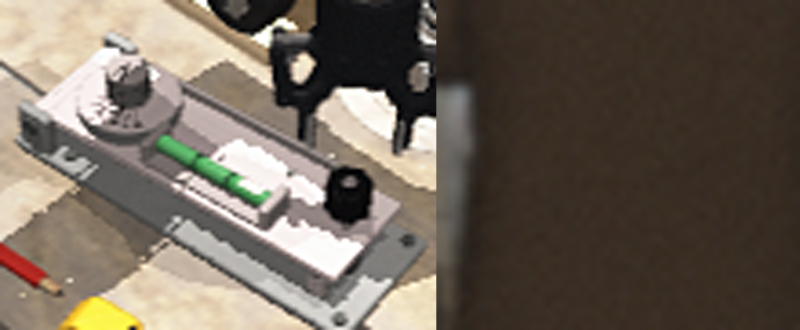

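The fingers straddle the knob in the scene view, at crop (350,180), but the arm blocks the top view. I need a closer crop of the sleeve to read its pointer.

```bash
python3 - <<'E'
import cv2,numpy as np
f=lambda n:cv2.resize(cv2.imread(f"pics/{n}.png")[162:196,230:270],(400,340),interpolation=cv2.INTER_CUBIC)
cv2.imwrite("pics/z2.png",np.hstack([f("scene0"),cv2.convertScaleAbs(f("scene2"),alpha=1.2)]))
E
```

```text
(no output)
```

View pics/z2.png

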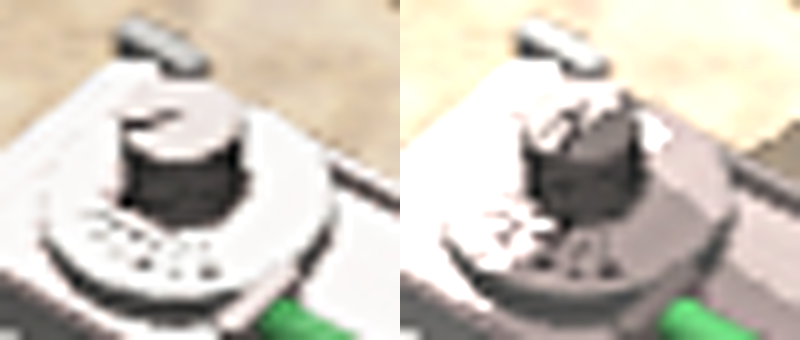

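The left half shows the pointer before the turn, with its tip at crop (130,128). On the right it seems to run from (585,125) to (560,148), but there is a shadow over it. I'll compare that with the predicted tip pixels.

```bash
python3 - <<'E'
from h import *
c=np.array([.5498,.034,.0975])
for n in range(7):
    t=3.238+(n-3)*.3; print(n,[tuple(np.round([(x-230)*10+5,(y-162)*10+5])) for x,y in [pix("scene",c+r*np.array([np.cos(t),np.sin(t),0])) for r in(0,.017)]])
E
```

```text
0 [(np.float64(181.0), np.float64(121.0)), (np.float64(127.0), np.float64(120.0))]
1 [(np.float64(181.0), np.float64(121.0)), (np.float64(129.0), np.float64(132.0))]
2 [(np.float64(181.0), np.float64(121.0)), (np.float64(135.0), np.float64(142.0))]
3 [(np.float64(181.0), np.float64(121.0)), (np.float64(146.0), np.float64(150.0))]
4 [(np.float64(181.0), np.float64(121.0)), (np.float64(160.0), np.float64(156.0))]
5 [(np.float64(181.0), np.float64(121.0)), (np.float64(176.0), np.float64(158.0))]
6 [(np.float64(181.0), np.float64(121.0)), (np.float64(192.0), np.float64(157.0))]
```

{"method": "apply_moves", "body": {"targets": [{"travel": [0.1, 0.05, 0], "rot": [0, 0, 0]}, {"travel": [0, 0, 0.5], "rot": [0, 0, 0]}, {"travel": [0, 0, 0.8], "rot": [0, 0, 0]}, {"travel": [0, 0, 0.8], "rot": [0, 0, 0]}, {"travel": [0, 0, 0.7], "rot": [0, 0, 0]}, {"travel": [0, 0, 0.4], "rot": [0, 0, 0]}, {"travel": [0, 0, 0.16], "rot": [0, 0, 0]}, {"travel": [0, 0, 0], "rot": [0, 0, 0]}, {"travel": [0, 0, 0], "rot": [0, 0, 0]}]}}

```text
time_s: 8.6
tool_pos: [0.5721, -0.1955, 0.0704]
tcp_rot: [2.971, 1.019, 0.001]
force: [-0.5, 0.3, 0.3]
grip_width: 0.06
grip_force: 0.0
```

{"method": "apply_moves", "body": {"targets": [{"travel": [0, 0, 0], "rot": [0, 0, 0]}, {"travel": [0, 0, 0], "rot": [0, 0, 0]}, {"travel": [0, 0, 0], "rot": [0, 0, 0]}, {"travel": [0, 0, 0], "rot": [0, 0, 0]}, {"travel": [0, 0, 0], "rot": [0, 0, 0]}, {"travel": [0, 0, 0], "rot": [0, 0, 0]}, {"travel": [0, 0, 0], "rot": [0, 0, 0]}], "grip": 25, "force": 80}}

```text
time_s: 9.3
tool_pos: [0.5722, -0.1957, 0.0702]
tcp_rot: [2.971, 1.018, 0.002]
force: [1.4, -2.2, 3.9]
grip_width: 0.0344
grip_force: 79.2
```

{"method": "apply_moves", "body": {"targets": [{"travel": [0, 0, 0.08], "rot": [0, 0, 0]}, {"travel": [0, 0, 0.08], "rot": [0, 0, 0]}, {"travel": [0, 0, 0.08], "rot": [0, 0, 0]}, {"travel": [0, 0, 0.04], "rot": [0, 0, 0]}, {"travel": [0, 0, 0], "rot": [0, 0, 0]}, {"travel": [0, 0, 0], "rot": [0, 0, 0]}]}}

```text
time_s: 9.9
tool_pos: [0.5721, -0.1959, 0.063]
tcp_rot: [2.971, 1.018, 0.001]
force: [1.6, -4.3, 5.8]
grip_width: 0.0347
grip_force: 79.4
```

{"method": "apply_moves", "body": {"targets": [{"travel": [0, 0, 0.04], "rot": [0, 0, 0]}, {"travel": [0, 0, 0.02], "rot": [0, 0, 0]}, {"travel": [0, 0, 0], "rot": [0, 0, 0]}, {"travel": [0, 0, 0], "rot": [0, 0, 0]}]}}

```text
time_s: 10.3
tool_pos: [0.5722, -0.196, 0.0625]
tcp_rot: [2.971, 1.019, 0.002]
force: [-0.8, -2.7, 13.8]
grip_width: 0.0343
grip_force: 80.1
```

{"method": "apply_moves", "body": {"targets": [{"travel": [0, 0, 0], "rot": [0, 0, 0.032]}, {"travel": [0, 0, 0], "rot": [0, 0, 0.032]}, {"travel": [0, 0, 0], "rot": [0, 0, 0.032]}, {"travel": [0, 0, 0], "rot": [0, 0, 0.032]}, {"travel": [0, 0, 0], "rot": [0, 0, 0]}, {"travel": [0, 0, 0], "rot": [0, 0, 0]}, {"travel": [0, 0, 0], "rot": [0, 0, 0]}, {"travel": [0, 0, 0], "rot": [0, 0, 0]}, {"travel": [0, 0, 0], "rot": [0, 0, 0]}, {"travel": [0, 0, 0], "rot": [0, 0, 0]}]}}

```text
time_s: 11.3
tool_pos: [0.5721, -0.1953, 0.0624]
tcp_rot: [3.115, 0.405, 0.002]
force: [-1.5, 0.9, 14.3]
grip_width: 0.0344
grip_force: 80.1
```

{"method": "apply_moves", "body": {"targets": [{"travel": [0, 0, 0], "rot": [0, 0, 0]}, {"travel": [0, 0, 0], "rot": [0, 0, 0]}, {"travel": [0, 0, 0], "rot": [0, 0, 0]}, {"travel": [0, 0, 0], "rot": [0, 0, 0]}, {"travel": [0, 0, 0], "rot": [0, 0, 0]}, {"travel": [0, 0, 0], "rot": [0, 0, 0]}, {"travel": [0, 0, 0], "rot": [0, 0, 0]}, {"travel": [0, 0, 0], "rot": [0, 0, 0]}, {"travel": [0, 0, 0], "rot": [0, 0, 0]}, {"travel": [0, 0, 0], "rot": [0, 0, 0]}]}}

```text
time_s: 12.3
tool_pos: [0.5721, -0.1953, 0.0625]
tcp_rot: [3.115, 0.405, 0.002]
force: [-1.7, 0.7, 13.8]
grip_width: 0.0344
grip_force: 80.1
```

```bash
python3 - <<'E'
from h import *
a,_=grab("scene","scene3"); b,_=grab("top","top3")
S=cv2.resize(a[160:230,225:325],(800,560),interpolation=cv2.INTER_CUBIC)
cv2.imwrite("pics/c3.png",S[...,::-1])
i=cv2.cvtColor(b,cv2.COLOR_RGB2HSV); m=(i[...,0]>40)&(i[...,0]<85)&(i[...,1]>80); print("top green",m[155:215,190:320].sum())
s=robot.sense(); print(s["torque"],s["force"],s["joint_pos"])
E
```

```text
top green 87
[ 0.64693194  0.37879974 -0.01141192] [-1.02630092  0.41151904 14.12801487] [-6.18273960e-03  4.00470004e-01 -3.52561492e-01 -1.47954079e-04
 -8.16439249e-01  1.83539296e+00]
```

View pics/c3.png

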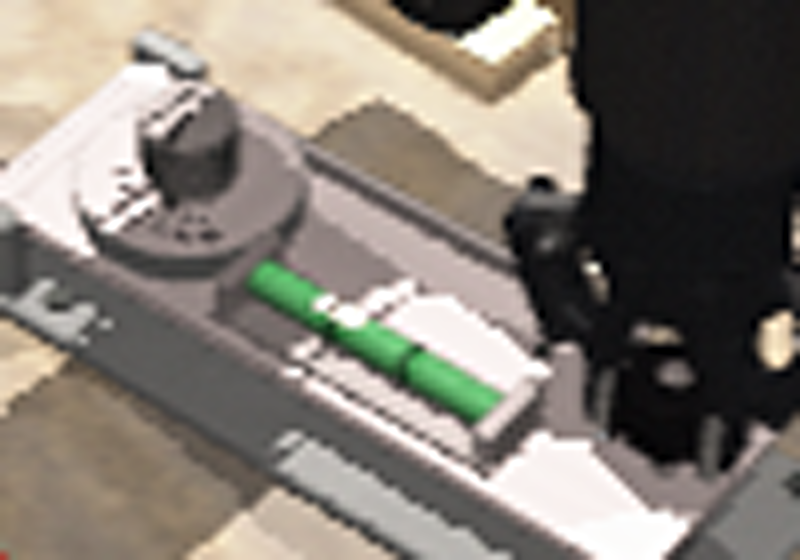

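The bubble is near crop (341,312), with the rings at about (337,325) and (410,362), so it sits roughly 14 mm to the sleeve side of centre. I'll measure it with a profile along the vial.

```bash
cat >> h.py <<'E'
def bubble(ims,z=.068,verbose=0):
    c=np.array([.533,-.0832,z]); yd=np.array([-.0962,.9954,0]); xd=np.array([.9954,.0962,0])
    ys=np.arange(-56,57,1.)
    for n,im in ims.items():
        im=im.astype(np.float32); P=[]
        for off in(-4,-2,0,2,4):
            uv=np.array([pix(n,c+y*.001*yd+off*.001*xd) for y in ys],np.float32)
            P.append(cv2.remap(im,uv[None,:,0],uv[None,:,1],cv2.INTER_LINEAR)[0])
        P=np.mean(P,0); w=np.minimum(P[:,0],P[:,2])/ (P[:,1]+1)   # white->1, green->low
        b=P.sum(1)
        k=np.where(w[10:-10]>.7)[0]+10
        print(n,"bubble",ys[k].min() if len(k) else None,ys[k].max() if len(k) else None,
              "centroid",(np.sum(ys[12:-12]*np.clip(w[12:-12]-.5,0,1))/np.sum(np.clip(w[12:-12]-.5,1e-6,1))).round(2))
        if verbose:
            for j in range(0,len(ys),2): print(int(ys[j]),w[j].round(2),int(b[j]),end=" | ")
            print()
E
python3 - <<'E'
from h import *
for t in "03":
    bubble({n:cv2.imread(f"pics/{n}{t}.png")[...,::-1] for n in("scene","top")},verbose=1)
E
```

```text
scene bubble None None centroid -17.86
-56 0.99 715 | -54 0.96 639 | -52 0.84 466 | -50 0.64 321 | -48 0.51 279 | -46 0.52 280 | -44 0.55 293 | -42 0.6 318 | -40 0.65 338 | -38 0.66 337 | -36 0.61 324 | -34 0.65 345 | -32 0.68 357 | -30 0.65 342 | -28 0.66 353 | -26 0.7 378 | -24 0.66 357 | -22 0.55 301 | -20 0.49 269 | -18 0.47 244 | -16 0.46 206 | -14 0.51 189 | -12 0.54 221 | -10 0.53 271 | -8 0.54 304 | -6 0.54 313 | -4 0.53 307 | -2 0.52 302 | 0 0.52 303 | 2 0.52 305 | 4 0.53 304 | 6 0.53 308 | 8 0.53 313 | 10 0.52 306 | 12 0.5 285 | 14 0.48 271 | 16 0.47 248 | 18 0.47 222 | 20 0.5 219 | 22 0.53 251 | 24 0.52 285 | 26 0.52 307 | 28 0.52 315 | 30 0.52 316 | 32 0.53 318 | 34 0.54 327 | 36 0.54 326 | 38 0.54 322 | 40 0.53 317 | 42 0.53 317 | 44 0.52 315 | 46 0.53 319 | 48 0.54 323 | 50 0.52 313 | 52 0.49 296 | 54 0.49 288 | 56 0.5 284 | 
top bubble -46.0 -27.0 centroid -8.69
-56 0.77 211 | -54 0.75 217 | -52 0.78 248 | -50 0.86 295 | -48 0.9 328 | -46 0.92 348 | -44 0.93 353 | -42 0.93 354 | -40 0.93 358 | -38 0.93 362 | -36 0.93 369 | -34 0.93 369 | -32 0.91 357 | -30 0.86 314 | -
[... 1600 characters left out ...]
 0.59 218 | -40 0.59 219 | -38 0.59 220 | -36 0.59 222 | -34 0.58 223 | -32 0.58 222 | -30 0.58 219 | -28 0.58 218 | -26 0.57 217 | -24 0.58 213 | -22 0.59 201 | -20 0.61 190 | -18 0.63 187 | -16 0.62 201 | -14 0.6 215 | -12 0.59 225 | -10 0.59 231 | -8 0.59 231 | -6 0.58 229 | -4 0.58 231 | -2 0.59 229 | 0 0.6 230 | 2 0.66 246 | 4 0.78 295 | 6 0.87 354 | 8 0.92 405 | 10 0.94 426 | 12 0.95 428 | 14 0.95 408 | 16 0.95 343 | 18 0.95 269 | 20 0.95 208 | 22 0.91 249 | 24 0.87 281 | 26 0.81 291 | 28 0.72 262 | 30 0.66 231 | 32 0.64 198 | 34 0.64 155 | 36 0.67 120 | 38 0.76 95 | 40 0.82 91 | 42 0.82 92 | 44 0.78 93 | 46 0.76 100 | 48 0.79 101 | 50 0.8 103 | 52 0.79 106 | 54 0.79 106 | 56 0.8 110 |
```

The bubble is about 15.5 mm to the sleeve side of the ring midpoint in both views. I'll turn another 0.8 rad clockwise.

{"method": "apply_moves", "body": {"targets": [{"travel": [0, 0, 0], "rot": [0, 0, 0.032]}, {"travel": [0, 0, 0], "rot": [0, 0, 0.032]}, {"travel": [0, 0, 0], "rot": [0, 0, 0.032]}, {"travel": [0, 0, 0], "rot": [0, 0, 0.032]}, {"travel": [0, 0, 0], "rot": [0, 0, 0.032]}, {"travel": [0, 0, 0], "rot": [0, 0, 0.032]}, {"travel": [0, 0, 0], "rot": [0, 0, 0.032]}, {"travel": [0, 0, 0], "rot": [0, 0, 0.032]}, {"travel": [0, 0, 0], "rot": [0, 0, 0]}, {"travel": [0, 0, 0], "rot": [0, 0, 0]}]}}

```text
time_s: 13.4
tool_pos: [0.5729, -0.194, 0.0624]
tcp_rot: [-3.023, 0.846, -0.004]
force: [-0.0, 8.1, 14.3]
grip_width: 0.0345
grip_force: 80.1
```

{"method": "apply_moves", "body": {"targets": [{"travel": [0, 0, 0], "rot": [0, 0, 0]}, {"travel": [0, 0, 0], "rot": [0, 0, 0]}, {"travel": [0, 0, 0], "rot": [0, 0, 0]}, {"travel": [0, 0, 0], "rot": [0, 0, 0]}, {"travel": [0, 0, 0], "rot": [0, 0, 0]}, {"travel": [0, 0, 0], "rot": [0, 0, 0]}, {"travel": [0, 0, 0], "rot": [0, 0, 0]}, {"travel": [0, 0, 0], "rot": [0, 0, 0]}, {"travel": [0, 0, 0], "rot": [0, 0, 0]}, {"travel": [0, 0, 0], "rot": [0, 0, 0]}]}}

```text
time_s: 14.4
tool_pos: [0.5728, -0.1941, 0.0624]
tcp_rot: [-3.023, 0.846, -0.004]
force: [-0.2, 7.5, 14.7]
grip_width: 0.0345
grip_force: 80.1
```

{"method": "apply_moves", "body": {"targets": [{"travel": [0, 0, 0], "rot": [0, 0, 0]}, {"travel": [0, 0, 0], "rot": [0, 0, 0]}, {"travel": [0, 0, 0], "rot": [0, 0, 0]}, {"travel": [0, 0, 0], "rot": [0, 0, 0]}, {"travel": [0, 0, 0], "rot": [0, 0, 0]}, {"travel": [0, 0, 0], "rot": [0, 0, 0]}, {"travel": [0, 0, 0], "rot": [0, 0, 0]}, {"travel": [0, 0, 0], "rot": [0, 0, 0]}, {"travel": [0, 0, 0], "rot": [0, 0, 0]}, {"travel": [0, 0, 0], "rot": [0, 0, 0]}]}}

```text
time_s: 15.4
tool_pos: [0.5728, -0.194, 0.0624]
tcp_rot: [-3.023, 0.846, -0.004]
force: [-0.2, 8.4, 13.9]
grip_width: 0.0344
grip_force: 80.1
```

```bash
python3 - <<'E'
from h import *
a,_=grab("scene","scene4"); b,_=grab("top","top4")
bubble({"scene":a,"top":b},verbose=1)
z=lambda x:cv2.resize(x,(400,300),interpolation=cv2.INTER_CUBIC)
T=b[165:210,210:270]; T=cv2.convertScaleAbs(T,alpha=1.5)
cv2.imwrite("pics/c4.png",np.vstack([np.hstack([z(a[160:190,230:270]),z(a[184:220,250:298])]),np.hstack([z(T),z(a[160:235,225:325])])])[...,::-1])
s=robot.sense(); print(s["force"],s["torque"])
E
```

```text
scene bubble -7.0 14.0 centroid 0.84
-56 0.82 488 | -54 0.63 407 | -52 0.54 389 | -50 0.54 397 | -48 0.55 399 | -46 0.54 396 | -44 0.54 393 | -42 0.54 391 | -40 0.54 394 | -38 0.55 402 | -36 0.56 407 | -34 0.55 402 | -32 0.55 396 | -30 0.55 395 | -28 0.54 393 | -26 0.54 387 | -24 0.53 376 | -22 0.5 355 | -20 0.48 319 | -18 0.49 267 | -16 0.53 250 | -14 0.54 299 | -12 0.54 355 | -10 0.58 383 | -8 0.68 432 | -6 0.76 495 | -4 0.82 549 | -2 0.85 567 | 0 0.83 551 | 2 0.83 545 | 4 0.86 573 | 6 0.86 573 | 8 0.85 552 | 10 0.86 560 | 12 0.83 548 | 14 0.73 448 | 16 0.59 301 | 18 0.51 235 | 20 0.52 270 | 22 0.53 331 | 24 0.52 362 | 26 0.52 368 | 28 0.52 365 | 30 0.52 365 | 32 0.52 364 | 34 0.52 362 | 36 0.52 360 | 38 0.51 362 | 40 0.52 361 | 42 0.52 361 | 44 0.53 362 | 46 0.52 361 | 48 0.51 353 | 50 0.5 345 | 52 0.49 343 | 54 0.5 337 | 56 0.58 309 | 
top bubble -13.0 46.0 centroid 4.26
-56 0.72 225 | -54 0.63 214 | -52 0.59 213 | -50 0.59 214 | -48 0.59 213 | -46 0.59 214 | -44 0.59 216 | -42 0.58 218 | -40 0.59 221 | -38 0.59 222 | -36 0.59 222 | -34 0.59 223 | -32 0.59 221 | -30 0.58 218 | -28 0.58 219 | -26 0.58 217 | -24 0.58 213 | -22 0.59 204 | -20 0.62 195 | -18 0.63 194 | -16 0.63 206 | -14 0.67 231 | -12 0.75 270 | -10 0.85 331 | -8 0.9 378 | -6 0.93 405 | -4 0.93 408 | -2 0.93 404 | 0 0.94 400 | 2 0.94 403 | 4 0.94 405 | 6 0.94 406 | 8 0.92 401 | 10 0.88 358 | 12 0.81 299 | 14 0.73 227 | 16 0.71 172 | 18 0.7 139 | 20 0.7 124 | 22 0.67 140 | 24 0.63 169 | 26 0.61 206 | 28 0.6 227 | 30 0.6 232 | 32 0.61 223 | 34 0.62 188 | 36 0.65 145 | 38 0.7 107 | 40 0.76 88 | 42 0.79 89 | 44 0.79 94 | 46 0.78 94 | 48 0.77 96 | 50 0.77 101 | 52 0.77 108 | 54 0.78 111 | 56 0.78 111 | 
[-0.76602175  6.98600069 14.5086344 ] [ 2.95735994 -0.16603186 -0.04488772]
```

View pics/c4.png

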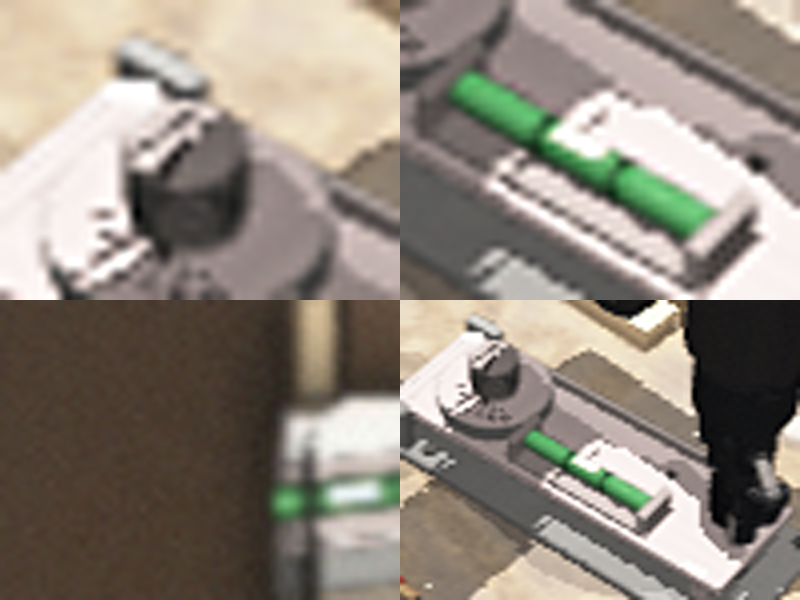

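```bash
python3 - <<'E'
from h import *
c=np.array([.5498,.034,.0965])
A=np.arange(-.3,2.2,.15)
print("joint",A.round(2))
for f in("scene0","scene2","scene3","scene4"):
    im=cv2.imread(f"pics/{f}.png").astype(np.float32).sum(2)/3
    for name,rs in(("in",(.006,.009,.012)),("out",(.013,.015,.017))):
        o=[]
        for a in A:
            t=3.238+a-.9
            uv=np.float32([pix("scene",c+r*np.array([np.cos(t),np.sin(t),0])) for r in rs])
            o.append(int(cv2.remap(im,uv[None,:,0],uv[None,:,1],cv2.INTER_LINEAR).mean()))
        print(f,name,o)
for f in("scene0","scene2","scene4"):
    print(f); print(cv2.imread(f"pics/{f}.png").mean(2).astype(int)[169:181,240:257])
E
```

```text
joint [-0.3  -0.15  0.    0.15  0.3   0.45  0.6   0.75  0.9   1.05  1.2   1.35
  1.5   1.65  1.8   1.95  2.1 ]
scene0 in [180, 157, 129, 130, 174, 215, 232, 236, 237, 236, 236, 235, 235, 234, 233, 232, 233]
scene0 out [232, 178, 92, 98, 181, 223, 217, 214, 196, 203, 215, 213, 205, 204, 203, 198, 183]
scene2 in [184, 183, 181, 179, 176, 175, 181, 170, 142, 97, 74, 86, 100, 106, 110, 110, 110]
scene2 out [219, 214, 208, 195, 181, 165, 172, 187, 156, 104, 73, 87, 106, 107, 107, 106, 103]
scene3 in [197, 180, 163, 161, 185, 211, 217, 201, 165, 112, 69, 61, 74, 92, 101, 104, 106]
scene3 out [222, 208, 193, 176, 165, 184, 206, 203, 168, 106, 60, 68, 98, 111, 112, 111, 113]
scene4 in [197, 180, 163, 162, 185, 212, 217, 200, 163, 107, 63, 55, 71, 90, 102, 104, 105]
scene4 out [222, 206, 186, 171, 166, 185, 206, 201, 163, 106, 60, 67, 97, 110, 112, 111, 112]
scene0
[[254 253 252 253 254 240 134 102 109 101 118 181 203 196 195 193 191]
 [242 250 250 244 234 244 239 241 241 241 237 224 205 198 198 197 194]
 [250 251 245 233 232 234 235 235 235 235 235 234 231 211 196 192 198]
 [250 247 239 237 
[... 1641 characters left out ...]
238 240 236 217 222 195  96 158 229 197 120 179 211 203 207]
 [243 237 236 231 219 221 193  98 159 202  98 102 103 110 147 194 210]
 [236 230 215 221 222 192 154 214 195 202 104 106 105 102 137 189 194]
 [247 235 187 193  95 156 230 189  50 104 104 107 106 104 117 162 184]
 [245 236 148 157 229 230 188  34  87 107 108 110 110  98 101 165 187]
 [245 235 150 187 230 195  53  60 112 112 112 113 111  85  64 118 135]
 [245 238 124  57  91  87  44  94 114 114 113 110  91  52  61 121 139]
 [245 238 124  38  54  62  73 112 110  99  92  72  65  44  62 123 140]
 [246 238 123  31  44  46  47  57  70  60  53  43  44  36  66 126 144]
 [247 245 184  27  46  46  52  62  61  67  68  45  41  29  67 127 143]]
```

The pointer's dark pixels run from (248,174) to (246,177), which matches the predicted direction for position 4. The bubble is within about 0–2.5 mm of the middle. I'll make a small trim, let it settle and check again.

{"method": "apply_moves", "body": {"targets": [{"travel": [0, 0, 0], "rot": [0, 0, 0.02]}, {"travel": [0, 0, 0], "rot": [0, 0, 0]}, {"travel": [0, 0, 0], "rot": [0, 0, 0]}, {"travel": [0, 0, 0], "rot": [0, 0, 0]}, {"travel": [0, 0, 0], "rot": [0, 0, 0]}, {"travel": [0, 0, 0], "rot": [0, 0, 0]}, {"travel": [0, 0, 0], "rot": [0, 0, 0]}, {"travel": [0, 0, 0], "rot": [0, 0, 0]}, {"travel": [0, 0, 0], "rot": [0, 0, 0]}, {"travel": [0, 0, 0], "rot": [0, 0, 0]}]}}

```text
time_s: 16.5
tool_pos: [0.5729, -0.194, 0.0624]
tcp_rot: [-2.995, 0.941, -0.004]
force: [0.4, 7.8, 13.9]
grip_width: 0.0346
grip_force: 80.1
```

{"method": "apply_moves", "body": {"targets": [{"travel": [0, 0, 0], "rot": [0, 0, 0]}, {"travel": [0, 0, 0], "rot": [0, 0, 0]}, {"travel": [0, 0, 0], "rot": [0, 0, 0]}, {"travel": [0, 0, 0], "rot": [0, 0, 0]}, {"travel": [0, 0, 0], "rot": [0, 0, 0]}, {"travel": [0, 0, 0], "rot": [0, 0, 0]}, {"travel": [0, 0, 0], "rot": [0, 0, 0]}, {"travel": [0, 0, 0], "rot": [0, 0, 0]}, {"travel": [0, 0, 0], "rot": [0, 0, 0]}, {"travel": [0, 0, 0], "rot": [0, 0, 0]}]}}

```text
time_s: 17.5
tool_pos: [0.5729, -0.194, 0.0624]
tcp_rot: [-2.995, 0.94, -0.004]
force: [-1.1, 8.7, 13.4]
grip_width: 0.0343
grip_force: 80.1
```

{"method": "apply_moves", "body": {"targets": [{"travel": [0, 0, 0], "rot": [0, 0, 0]}, {"travel": [0, 0, 0], "rot": [0, 0, 0]}, {"travel": [0, 0, 0], "rot": [0, 0, 0]}, {"travel": [0, 0, 0], "rot": [0, 0, 0]}, {"travel": [0, 0, 0], "rot": [0, 0, 0]}, {"travel": [0, 0, 0], "rot": [0, 0, 0]}, {"travel": [0, 0, 0], "rot": [0, 0, 0]}, {"travel": [0, 0, 0], "rot": [0, 0, 0]}, {"travel": [0, 0, 0], "rot": [0, 0, 0]}, {"travel": [0, 0, 0], "rot": [0, 0, 0]}]}}

```text
time_s: 18.5
tool_pos: [0.573, -0.194, 0.0624]
tcp_rot: [-2.995, 0.94, -0.004]
force: [-1.2, 8.3, 14.6]
grip_width: 0.0342
grip_force: 80.1
```

```bash
python3 - <<'E'
from h import *
a,_=grab("scene","scene5"); b,_=grab("top","top5")
bubble({"scene":a,"top":b}); print(robot.sense()["force"])
E
```

```text
scene bubble -9.0 13.0 centroid -0.23
top bubble -14.0 46.0 centroid 3.22
[-0.49294663  8.74920955 13.33503762]
```

```bash
python3 -c "
from workcell import robot
print(robot.finish_job())"
```

```text
the job is handed in; nothing more can be done
None
```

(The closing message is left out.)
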